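Wedge the spring clip off a tube-rotator shaft

ROBOT

A 6-joint arm with a two-finger parallel gripper is mounted at the origin on the work surface. World frame = base frame: x ahead of the robot, y to its left, z up, the work surface at z = 0. Lengths are in m, angles in rad, forces in N, time in s.
With the tool pointing down it reaches from about 0.35 to 0.85 m from the base axis. Payload 8.1 kg.
Tool frame: the origin (TCP) lies at the centre of the arm's flange, where the gripper is bolted on; the fingertips stand 186 mm ahead of it and the grasp point (between the pads) lies 167 mm ahead of it; z points along the fingers, y is the direction in which the jaws open and shut (so a half turn about z gives the same grasp; the last joint's range is limited). The gripper opens to 93 mm and grips with 3 to 60 N. Pads are 15 mm wide; open, the fingers measure 128 mm over their backs; the gripper's body (75 mm by 188 mm) begins 65 mm behind the grasp point.
Start: joints at [-1.347, 0.13, 1.488, -0, 1.523, -0.085], TCP at [0.182, -0.572, 0.405] pointing down, gripper open.
Joint ranges: [-2.96, 2.96], [-0.89, 2.26], [0.02, 2.5], [-1.34, 4.48], [0, 2.73], [-2.66, 2.66]. Speed limits (rad/s): [2.39, 2.39, 2.79, 3.14, 3.14, 3.14].

INTERFACE

Orientations are given as a rotation vector (axis times angle).
In Python, from plant import robot, viewer, order gives the robot as it stands.
- The arm moves only by the tool apply_moves, never from a script. Its argument "deltas" is a list of rows, each a list of 3 entries, a list of its own where there are three numbers: the finger opening in mm, from 0 to 93, then the shift along the tool's x, y, z in mm, then the turn about the tool's z in rad. In form: [[grip, [dx, dy, dz], yaw], ...]. A call has 1 to 5 rows; each row shifts and turns the commanded pose from where the row before left it, along the tool's axes as they then stand; what a row does not reach is not made up. A row lasts 1/8 s, in which the tool goes at most 62.5 mm and 10.7 degrees, less where a joint would pass 70% of its speed; a pose out of reach is approached as far as the arm can. A call is refused whole if a number of a shift passes 62.5 or a number of a turn 0.188, either way. A call with a gripper value outside its range is refused whole. The fingers move at their own pace and stop on an object; "grip_force" is the grip in N (left out, the last holds). Time passes only in rows, so rows that do not move let the fingers close. It gives the time, the measured TCP pose, the force and the opening at its end, in the units of the state.
- robot.read_state(): the state, without advancing time (a new reading comes with each control period).
- viewer.read_camera(name): name is "side" or "top"; returns the picture (400x640x3 uint8, blue, green, red); there is no depth.
- viewer.get_calibration(name): a dict with "fx", "fy", "cx", "cy" (pixels), "R" (3x3) and "t" (3): a world point X has camera coordinates R X + t. Camera axes: x right, y down, z forward; pixel columns grow to the right and rows downward; lengths in m; the calibration is good to about 2 mm. A picture is of the moment at which its call begins. get_calibration takes no time and is no camera call.
- order.close_job(): hands the job in, once; it reports no verdict.
The state is a dict: "t": time; "q": joint angles; "dq": joint speeds; "joint_torque": joint torques, N m; "tool_pos": TCP position; "orientation": TCP orientation; "force": force on the tool from outside, world axes, zero at the start; "wrist_torque": the same for the moment, N m; "opening": finger opening in m.
Only numpy, scipy, OpenCV 4.12 (cv2) and the standard library are available. Lean on these libraries where they do the work, as an engineer would, in place of code of your own. Each camera call takes 0.05 s, during which the arm holds its last target. There are 200 camera calls.

TASK

Free the spring clip from the tube rotator's shaft: slide the grey wedge along the top of the shaft, in under the clip's bridge, pushing gently until the clip is wedged up past the widest part of the shaft and the wedge's tip presses lightly, with a few newtons, on the back wall of the bearing block; hold it so for a moment. Then draw the wedge out and lay it flat on the bench, and only now take the clip by its fin and put it in the white tray. Never press hard on the machine, let the clip fall, or disturb the other things.

Things in the scene. Friction and masses are not known exactly. Their poses are not given: they have to be found in the camera images.
- shaft_top (a point): Point on the very top line of the tube rotator's fixed, rigid steel shaft (diameter 20 mm, level, axis 60 mm above the bench), about where the clip sits. x runs along the shaft to the drive box, z up; the free end is at x = -70 mm. Base plate 12 mm thick, x -60 to 185, y +-50 mm. The machine is stiff: 1 mm of overtravel can mean tens of newtons; more than 25 N marks it.
- drive_box (a point): Top centre of the rotator's drive box, 80 (x) by 96 (y) mm, 145 mm along the shaft from shaft_top. In front of it stands the aluminium bearing block, at a place that is NOT given: its two cheeks, which stop the clip, begin 10 to 40 mm from shaft_top. Cheeks at y = +-10.5 to 27 mm, tops 16 mm above the shaft's top. A back wall between them, 38 mm behind the cheeks' fronts, stops the wedge's tip.
- shaft_end (a point): Top of the shaft at its free end, 70 mm before shaft_top (same axes); the wedge comes from this side. The bearing block also has a low rail on each side that runs 22 mm forward of its cheeks and keeps the freed clip from rolling off: y = +-22.5 to 27 mm, tops 10 mm above the shaft's top.
- clip_fin (a point): Centre of the grip fin, 16 (x) by 10 (y) by 24 (z) mm, on the dark steel spring clip (50 g) that is snapped over the shaft. x along the shaft to the drive box, z up. Seated, it is 19.5 mm above the shaft's top line. Clip 16 mm long (x); sprung legs reach 41 mm below this point at y = +-14 to 18. When the wedge pushes it, it first slides along the shaft (2 to 4 N) till it bears on the cheeks.
- clip_bridge (a point): Underside of the clip's bridge (34 mm wide, 4 thick), 16 mm below clip_fin. Seated, it is 3.5 mm above the shaft's top, with 20 mm of free width (y). Lips on the legs hook under the shaft. Wedging takes 5 to 15 N of push. Raised about 8 mm, the lips pass the widest part and it springs up to 17 mm, perching on the shaft even without the wedge, perhaps leaning 15 mm aside on a rail.
- wedge_handle (a point): Centre of the handle of the loose grey nylon wedge (60 g): an upright block 30 (x) by 14 (y) by 45 (z) mm; its flat sole is 22.5 mm below this point. x points along the blade to the tip. The wedge is 14 mm wide throughout. Its top is flat, 17 mm above the sole, from x = 15 to 40 mm, then ramps down evenly to 2 mm at the tip, x = 90 mm.
- wedge_tip (a point): Point in the wedge's thin tip edge, 1 mm above the sole, mid-width; axes as wedge_handle.
- tray_floor (a point): Centre of the inner floor (5 mm above the bench) of the open white tray for parts, 150 mm (x) by 120 mm (y) outside, walls 4 mm thick and 28 mm high. z up.

How it is judged:
On the way, in this order (a step that is already met when the one before it is completed fails the run):
1. the wedge's tip is in under the bridge of the still seated clip, on top of the shaft (x of wedge_tip in the frame of clip_fin between -0.005 and 0.06 m and y of wedge_tip in the frame of clip_fin between -0.008 and 0.008 m and z of wedge_tip in the frame of shaft_top between -0.002 and 0.005 m and z of clip_fin in the frame of shaft_top below 0.0245 m), for 0.05 s.
2. the wedge, still under the bridge, has raised the clip more than 9 mm, past the widest part of the shaft, and its tip bears on the bearing block's back wall (z of clip_fin in the frame of shaft_top above 0.0285 m and contact force between wedge and bearing above 1 N and x of wedge_tip in the frame of clip_fin above 0 m and y of wedge_tip in the frame of clip_fin between -0.012 and 0.012 m and z of wedge_tip in the frame of shaft_top between -0.004 and 0.008 m), for 0.15 s.
At the end, for the whole second after the job is handed in: The clip is at rest in the tray (its fin's centre inside the tray's walls and less than 60 mm above the floor); the wedge lies at rest flat on its sole on the bench (within 0.1 rad), its handle at least 80 mm from the tray's centre (x of clip_fin in the frame of tray_floor between -0.071 and 0.071 m and y of clip_fin in the frame of tray_floor between -0.056 and 0.056 m and z of clip_fin in the frame of tray_floor between -0.005 and 0.06 m and linear speed of each of clip, wedge below 0.03 m/s and angle between wedge_handle's own z axis and vertical below 0.1 rad and height (world z) of wedge_handle between 0.017 and 0.028 m and horizontal distance between wedge_handle and tray_floor above 0.08 m); the robot touches nothing.
It fails at once if the fingers take hold of the clip while it is still snapped on the shaft (raised less than 8 mm) (contact force between the fingers and clip above 1 N and z of clip_fin in the frame of shaft_top between 0.01 and 0.0275 m and horizontal distance between clip_fin and shaft_top below 0.05 m).
It fails at once if the wedge or the robot presses on the machine with more than 25 N (contact force between any of wedge, the arm, the fingers and stand above 25 N or contact force between any of wedge, the arm, the fingers and bearing above 25 N).
It fails at once if the clip falls on the bench or the base plate (height (world z) of clip_fin below 0.055 m and horizontal distance between clip_fin and tray_floor above 0.115 m).
It fails at once if a bystander or the tray is moved more than 25 mm (distance of any of beaker, reagent, mug, driver, washer, collar, dish, tray_floor from where it was at the start of the episode above 0.025 m).
It also fails if it takes over 72 s, if anything falls off the work surface, if the arm or the gripper's body presses on something with over 40 N, if the wrist force passes 120 N, or if a joint passes its speed limit or range.

## Working session

There is one attempt and no reset: what is moved stays moved. The work goes in short steps, Python scripts to look and compute and a tool call to move; the robot and the scene stay as the last step left them, time stands still between calls to the robot, and variables do not carry over. Pictures are saved under pics/ and viewed, about 8 in all and at most 12, crops included, and the job is handed in when it is done.

Besides the shell and the picture viewer there is one more tool, called after ">>>" as name(argument=value, ...) on one line, values as JSON. apply_moves: Moves the arm, as the interface text tells. Its arguments: {"type":"object","properties":{"deltas":{"type":"array"},"grip_force":{"type":"number"}},"required":["deltas"]}

```bash
ls; mkdir -p pics
python3 - <<'E'
from plant import robot, viewer, order
import cv2
for n in ("side","top"):
    cv2.imwrite(f"pics/{n}0.png",viewer.read_camera(n)); print(n,viewer.get_calibration(n))
print(robot.read_state())
E
```

```text
pics
side {'fx': 458.8449247529296, 'fy': 458.8449247529296, 'cx': 314.1478699184525, 'cy': 204.1353779931706, 'R': array([[ 0.96642494, -0.25652105, -0.01482532],
       [-0.18782239, -0.66587871, -0.72203068],
       [ 0.17534421,  0.70057298, -0.69170218]]), 't': array([-0.51938572,  0.18542981,  0.96509214])}
top {'fx': 452.8715006479771, 'fy': 452.8715006479771, 'cx': 318.5100194502416, 'cy': 203.6837200247714, 'R': array([[ 0.02625277, -0.99960674, -0.00985639],
       [-0.98238393, -0.02397305, -0.18532973],
       [ 0.18502056,  0.01454817, -0.98262696]]), 't': array([0.05007309, 0.56064639, 1.07904239])}
{'t': 0.1, 'q': array([-1.34741631e+00,  1.31053993e-01,  1.48914394e+00, -2.36895017e-05,
        1.52296194e+00, -8.54295875e-02]), 'dq': array([-0.00032265, -0.00320249, -0.00346892, -0.00104533,  0.00079188,
       -0.00081003]), 'joint_torque': array([ 1.29628621e-03, -5.61341643e+01, -4.93095481e+01,  7.70521467e-02,
        2.91094906e-02, -5.22564221e-05]), 'tool_pos': array([ 0.18231167, -0.57142732,  0.40382552]), 'orientation': array([-3.10267433e+00, -4.82913426e-01,  2.06642879e-04]), 'force': array([-0.14391614,  0.22188581, -0.66780091]), 'wrist_torque': array([-0.01438971,  0.01368134,  0.00690176]), 'opening': 0.09310851092389788}
```

View pics/side0.png

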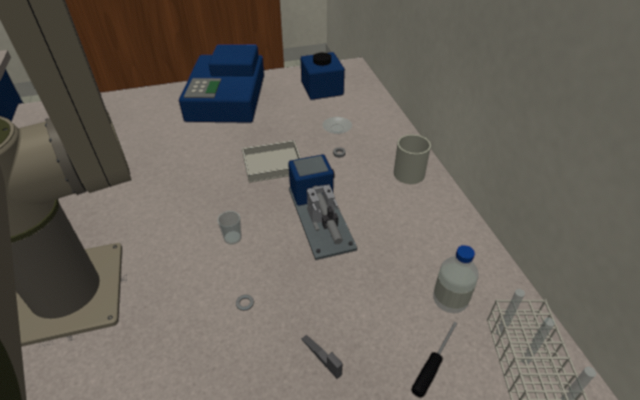

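View pics/top0.png

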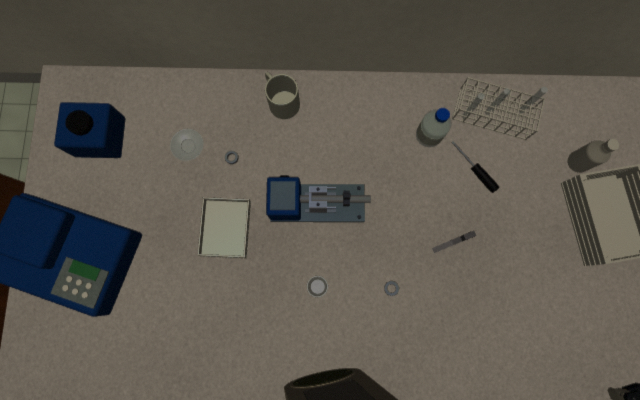

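Side view: machine around (322,205), wedge at (322,357), tray at (272,160). Top view: shaft from about (300,198) to (370,198), clip about (347,198), wedge (433–475, 232–251), tray (225,228). I'll enlarge these to measure them.

```bash
cat > h.py <<'E'
import numpy as np, cv2
from plant import robot, viewer, order
def ray(n,u,v,z):
    c=viewer.get_calibration(n);R,t=c["R"],c["t"]
    d=R.T@[(u-c["cx"])/c["fx"],(v-c["cy"])/c["fy"],1]; o=-R.T@t
    return o+d*(z-o[2])/d[2]
def proj(n,X):
    c=viewer.get_calibration(n);p=c["R"]@np.asarray(X,float)+c["t"]
    return np.array([c["fx"]*p[0]/p[2]+c["cx"],c["fy"]*p[1]/p[2]+c["cy"]])
def crop(im,u0,v0,w,h,s):
    o=cv2.resize(im[v0:v0+h,u0:u0+w],None,fx=s,fy=s,interpolation=cv2.INTER_CUBIC)
    o=cv2.convertScaleAbs(o,alpha=1.6,beta=10)
    for k in range(0,w,10):
        cv2.line(o,(k*s,0),(k*s,6),(0,255,255),1); cv2.putText(o,str(u0+k),(k*s,16),0,.3,(0,255,255))
    for k in range(0,h,10):
        cv2.line(o,(0,k*s),(6,k*s),(0,255,255),1); cv2.putText(o,str(v0+k),(8,k*s+4),0,.3,(0,255,255))
    return o
E
python3 - <<'E'
from h import *
t=cv2.imread("pics/top0.png");s=cv2.imread("pics/side0.png")
C=np.zeros((600,800,3),np.uint8)
def put(o,x,y): C[y:y+o.shape[0],x:x+o.shape[1]]=o
put(crop(t,260,170,120,56,5),0,0)
put(crop(t,425,225,60,32,3)[:, :195],602,0)
put(crop(s,285,150,76,110,3)[:,:],0,282) if 0 else None
put(crop(s,285,150,75,106,3),0,282)
put(crop(s,295,328,55,53,6),230,282)
put(crop(t,195,192,60,72,3),600,100)
put(crop(s,238,136,68,50,3),562,400)
cv2.imwrite("pics/c1.png",C)
C=np.zeros((600,800,3),np.uint8)
E
```

```text
(no output)
```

View pics/c1.png

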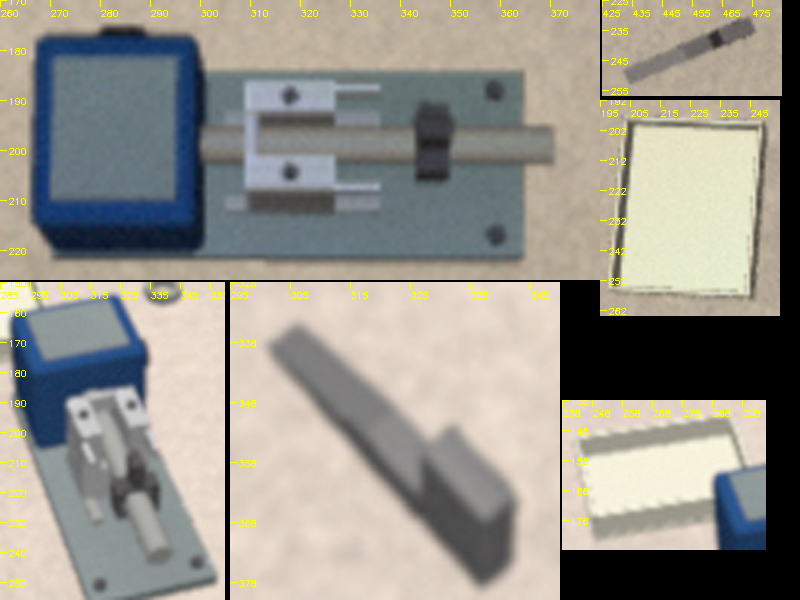

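The top crop shows the shaft end at u≈370, v≈198.6. The clip is centred at u≈346 and the cheek fronts are at u≈326.6. Plate right corners are at (364,184) and (364,221), and the tray spans (197–249, 199–257). In the wedge crop, the handle is at the upper right in the top view and the tip is near (433,250). Next I fit the poses.

Run:
```python
from h import *
from scipy.optimize import least_squares, minimize
# wedge silhouette fit
masks={}
for n,(u0,v0,w,h) in dict(top=(425,222,62,40),side=(295,328,55,55)).items():
    im=cv2.GaussianBlur(cv2.imread(f"pics/{n}0.png"),(3,3),0).astype(float)
    # bench warm: R-B ; wedge grey
    c=im[v0:v0+h,u0:u0+w]; bg=np.median(c.reshape(-1,3),0)
    d=np.linalg.norm(c-bg,axis=2); m=np.clip((d-12)/30,0,1); full=np.zeros(im.shape[:2]); full[v0:v0+h,u0:u0+w]=m; masks[n]=full
    print(n,bg,d.max(),(m>.5).sum())
def hullpts():
    H=[(x,y,z) for x in(-15,15) for y in(-7,7) for z in(0,45)]
    B=[(x,y,z) for y in(-7,7) for x,z in((-15,0),(90,0),(90,2),(40,17),(15,17))]
    return np.array(H)/1000,np.array(B)/1000
H,B=hullpts()
def render(n,p):
    x,y,a=p;R=np.array([[np.cos(a),-np.sin(a),0],[np.sin(a),np.cos(a),0],[0,0,1]])
    S=8;im=np.zeros((400,640),np.uint8);acc=np.zeros((400*1,640))
    u0,v0,w,h=dict(top=(420,218,70,48),side=(290,322,65,66))[n]
    big=np.zeros((h*S,w*S),np.uint8)
    for P in(H,B):
        q=np.array([proj(n,R@k+[x,y,0]) for k in P]);q=(q-[u0,v0]+.5)*S
        cv2.fillConvexPoly(big,cv2.convexHull(q.round().astype(np.int32)),255)
    im=np.zeros((400,640));im[v0:v0+h,u0:u0+w]=cv2.resize(big,(w,h),interpolation=cv2.INTER_AREA)/255.
    return cv2.GaussianBlur(im,(3,3),0)
h0=ray("top",471,234.5,.045);t0=ray("top",433,250.3,.001);a0=np.arctan2(*(t0-h0)[1::-1]);print("init",h0,t0,np.degrees(a0),np.linalg.norm(t0-h0))
for ns in(("top",),("side",),("top","side")):
    f=lambda p:sum(((render(n,p)-masks[n])**2).sum() for n in ns)
    r=minimize(f,[h0[0],h0[1],a0],method="Nelder-Mead",options=dict(initial_simplex=np.array([[h0[0],h0[1],a0],[h0[0]+.006,h0[1],a0],[h0[0],h0[1]+.006,a0],[h0[0],h0[1],a0+.08]]),xatol=1e-5,fatol=1e-3))
    print("wedge",ns,r.x.round(4),np.degrees(r.x[2]).round(1),r.fun)
# machine
obs=[("top",364.2,183.8,-60,-50,12),("top",364.2,221.1,-60,50,12),("top",370,198.6,-70,0,60),("top",300.5,198.3,None,0,60)]
obs2=[("side",314,255,-60,50,12),("side",356.6,248.3,-60,-50,12)]
def res(p,O):
    a=p[2];r=[]
    for n,u,v,X,Y,Z in O:
        if X is None: X=95; k=[0,1]
        else:k=[1,1]
        w=[p[0]+(X*np.cos(a)-Y*np.sin(a))/1e3,p[1]+(X*np.sin(a)+Y*np.cos(a))/1e3,Z/1e3]
        r+=list((proj(n,w)-[u,v])*k)
    return r
for O in(obs,obs2,obs+obs2):
    r=least_squares(res,[.55,-.1,np.pi/2],args=(O,));print("shaft_top",r.x.round(4),np.degrees(r.x[2]).round(1),np.round(r.fun,1))
p=r.x;ax=np.array([np.cos(p[2]),np.sin(p[2])])
for nm,u,v,z in(("shaftend",370,198.6,.06),("clip",345.9,198,.085),("cheekfront",326.6,196.5,.086),("cheekback",308.6,196.5,.086),("railfront",335.6,198,.08),("boxtopfront",300,198,.1),("platefront",364.2,202,.012)):
    w=ray("top",u,v,z);d=w[:2]-p[:2];print(nm,w.round(4),"x",(d@ax*1e3).round(1),"y",((-d[0]*ax[1]+d[1]*ax[0])*1e3).round(1))
q=[(203.5,199.5),(249.5,200.5),(246.5,257.5),(198.5,256)]
print("tray",[ray("top",u,v,.028).round(3) for u,v in q],np.mean([ray("top",u,v,.028) for u,v in q],0))
```

```text
top [ 88.  99. 107.] 128.7400481590713 276
side [117. 124. 134.] 145.3581783044903 689
init [ 0.49223127 -0.315138    0.045     ] [ 0.45472634 -0.23105296  0.001     ] 114.03857761859472 0.10204368667576982
wedge ('top',) [ 0.492  -0.3124  1.9939] 114.2 11.079311085490685Traceback (most recent call last):
  File "<stdin>", line 29, in <module>
    res = _minimize_neldermead(fun, x0, args, callback, bounds=bounds,
                               **options)
    fxr = func(xr)
    fx = function(np.copy(x), *(wrapper_args + args))
  File "<stdin>", line 28, in <lambda>
  File "<stdin>", line 28, in <genexpr>
  File "<stdin>", line 22, in render
  File "h.py", line 8, in proj
    c=viewer.get_calibration(n);p=c["R"]@np.asarray(X,float)+c["t"]
ValueError: time passes only in moves, steps and waits
```

```bash
python3 - <<'E'
s=open('h.py').read()
s=s.replace('def ray(','import pickle,os\nif not os.path.exists("cal.pkl"): pickle.dump({n:viewer.get_calibration(n) for n in("side","top")},open("cal.pkl","wb"))\nCAL=pickle.load(open("cal.pkl","rb"))\ndef ray(',1).replace('c=viewer.get_calibration(n)','c=CAL[n]')
s+='''
H=np.array([(x,y,z) for x in(-15,15) for y in(-7,7) for z in(0,45)])/1e3
B=np.array([(x,y,z) for y in(-7,7) for x,z in((-15,0),(90,0),(90,2),(40,17),(15,17))])/1e3
'''
open('h.py','w').write(s)
E
cat > fit.py <<'E'
from h import *
from scipy.optimize import least_squares, minimize
masks={}
for n,(u0,v0,w,h) in dict(top=(425,222,62,40),side=(295,328,55,55)).items():
    im=cv2.GaussianBlur(cv2.imread(f"pics/{n}0.png"),(3,3),0).astype(float)
    c=im[v0:v0+h,u0:u0+w]; bg=np.median(c.reshape(-1,3),0)
    d=np.linalg.norm(c-bg,axis=2); m=np.clip((d-12)/30,0,1); full=np.zeros(im.shape[:2]); full[v0:v0+h,u0:u0+w]=m; masks[n]=full
def render(n,p):
    x,y,a=p;R=np.array([[np.cos(a),-np.sin(a),0],[np.sin(a),np.cos(a),0],[0,0,1]]);S=8
    u0,v0,w,h=dict(top=(420,218,70,48),side=(290,322,65,66))[n]
    big=np.zeros((h*S,w*S),np.uint8)
    for P in(H,B):
        q=np.array([proj(n,R@k+[x,y,0]) for k in P]);q=(q-[u0,v0]+.5)*S
        cv2.fillConvexPoly(big,cv2.convexHull(q.round().astype(np.int32)),255)
    im=np.zeros((400,640));im[v0:v0+h,u0:u0+w]=cv2.resize(big,(w,h),interpolation=cv2.INTER_AREA)/255.
    return cv2.GaussianBlur(im,(3,3),0)
s0=np.array([.492,-.3124,1.994])
for ns in(("top",),("side",),("top","side")):
    f=lambda p:sum(((render(n,p)-masks[n])**2).sum() for n in ns)
    r=minimize(f,s0,method="Nelder-Mead",options=dict(initial_simplex=s0+np.array([[0,0,0],[.006,0,0],[0,.006,0],[0,0,.08]]),xatol=1e-5,fatol=1e-3))
    print("wedge",ns,r.x.round(4),np.degrees(r.x[2]).round(1),r.fun)
obs=[("top",364.2,183.8,-60,-50,12),("top",364.2,221.1,-60,50,12),("top",370,198.6,-70,0,60),("top",300.5,198.3,None,0,60)]
obs2=[("side",314,255,-60,50,12),("side",356.6,248.3,-60,-50,12)]
def res(p,O):
    a=p[2];r=[]
    for n,u,v,X,Y,Z in O:
        k=[1,1]
        if X is None: X=95; k=[0,1]
        w=[p[0]+(X*np.cos(a)-Y*np.sin(a))/1e3,p[1]+(X*np.sin(a)+Y*np.cos(a))/1e3,Z/1e3]
        r+=list((proj(n,w)-[u,v])*k)
    return r
for O in(obs,obs2,obs+obs2):
    r=least_squares(res,[.55,-.1,np.pi/2],args=(O,));print("shaft_top",r.x.round(4),np.degrees(r.x[2]).round(1),np.round(r.fun,1))
    p=r.x
p=least_squares(res,[.55,-.1,np.pi/2],args=(obs,)).x
ax=np.array([np.cos(p[2]),np.sin(p[2])])
for nm,u,v,z in(("shaftend",370,198.6,.06),("clip",345.9,198,.085),("cheekfront",326.6,196.5,.086),("cheekback",308.6,196.5,.086),("railfront",335.6,198,.08),("boxtopfront",300,198,.1),("platefront",364.2,202,.012)):
    w=ray("top",u,v,z);d=w[:2]-p[:2];print(nm,w.round(4),"x",(d@ax*1e3).round(1),"y",((-d[0]*ax[1]+d[1]*ax[0])*1e3).round(1))
q=[(203.5,199.5),(249.5,200.5),(246.5,257.5),(198.5,256)]
print("tray",[ray("top",u,v,.028).round(3) for u,v in q],np.mean([ray("top",u,v,.028) for u,v in q],0))
E
python3 fit.py
```

```text
wedge ('top',) [ 0.4919 -0.3116  1.9965] 114.4 10.823986058015448
wedge ('side',) [ 0.4905 -0.3143  1.9883] 113.9 18.14730991805507
wedge ('top', 'side') [ 0.4909 -0.3138  1.9912] 114.1 47.01095661930151
shaft_top [0.5724 0.0066 1.5874] 91.0 [-0.2 -0.3  0.2  0.3 -0.   0.1  0.  -0.1]
shaft_top [0.5761 0.0056 1.5057] 86.3 [-0.6  0.2  0.7 -0.2]
shaft_top [0.5725 0.0064 1.5747] 90.2 [ 0.2 -0.1  0.   0.6  0.1  0.4  0.  -0.6 -0.1  1.1  0.3 -1.6]
shaftend [ 0.5738 -0.0634  0.06  ] x -70.1 y -0.2
clip [ 0.5688 -0.0024  0.085 ] x -9.0 y 3.8
cheekfront [0.5712 0.0446 0.086 ] x 37.9 y 0.6
cheekback [0.5701 0.0883 0.086 ] x 81.7 y 0.9
railfront [0.5692 0.0225 0.08  ] x 15.9 y 2.9
boxtopfront [0.5631 0.1083 0.1   ] x 101.8 y 7.6
platefront [ 0.5742 -0.0533  0.012 ] x -60.0 y -0.8
tray [array([0.568, 0.36 , 0.028]), array([0.568, 0.242, 0.028]), array([0.422, 0.241, 0.028]), array([0.423, 0.362, 0.028])] [0.49523778 0.30111738 0.028     ]
```

Fits agree. Wedge is at (0.491,-0.313) with yaw 114°. Shaft_top is at (0.572,0.007) with yaw ≈ 90–91°. Cheek fronts are at x≈38, rails at 16 and the wall at ≈76 mm. The tray is at (0.495,0.301), and its sizes check. Moving over the wedge.

>>> apply_moves(deltas=[[60, [46.6, -19, 0], 0], [60, [46.6, -19, 0], 0], [60, [46.6, -19, 0], 0], [60, [46.6, -19, 0], 0]], grip_force=30)

```text
t: 0.6
tool_pos: [0.3378, -0.4413, 0.4043]
orientation: [-3.104, -0.483, 0.0]
force: [0.7, -0.2, -0.1]
opening: 0.0617
```

>>> apply_moves(deltas=[[60, [46.6, -19, 0], 0], [60, [46.6, -19, 0], 0], [60, [46.6, -19, 0], 0], [60, [46.6, -19, 0], 0]])

```text
t: 1.1
tool_pos: [0.4923, -0.3122, 0.4043]
orientation: [-3.104, -0.483, 0.001]
force: [1.4, 0.1, 0.3]
opening: 0.0596
```

>>> apply_moves(deltas=[[60, [0, 0, 0], -0.187], [60, [0, 0, 0], -0.187], [60, [0, 0, 0], -0.187], [60, [0, 0, 0], -0.187], [60, [0, 0, 0], -0.187]])

```text
t: 1.72
tool_pos: [0.4913, -0.3134, 0.4041]
orientation: [-2.547, -1.838, 0.001]
force: [1.0, 0.3, 0.9]
opening: 0.0604
```

>>> apply_moves(deltas=[[60, [0, 0, 0], -0.187], [60, [0, 0, 0], -0.187], [60, [0, 0, 0], -0.187], [60, [0, 0, 0], -0.187]])

```text
t: 2.22
tool_pos: [0.4912, -0.3134, 0.4041]
orientation: [-1.7, -2.641, -0.0]
force: [0.3, -0.1, -0.2]
opening: 0.0599
```

```bash
cat >> h.py <<'E'
from scipy.spatial.transform import Rotation as Ro
def st(): 
    s=robot.read_state();R=Ro.from_rotvec(s["orientation"]).as_matrix()
    print("t",round(s["t"],2),"pos",(s["tool_pos"]*1e3).round(1),"yaw",np.degrees(np.arctan2(R[1,0],R[0,0])).round(2),"tilt",(R[:2,2]*1e3).round(1),"F",s["force"].round(2),"M",s["wrist_torque"].round(2),"op",round(s["opening"]*1e3,1))
    return s,R
def to(x,y,z,yaw,grasp=True):
    "tool-frame shift to bring TCP to x,y,z(mm) and yaw deg"
    s,R=st();d=R.T@(np.array([x,y,z])-s["tool_pos"]*1e3)
    print("shift",d.round(1),"turn",np.radians(np.degrees(np.arctan2(R[1,0],R[0,0]))-yaw).round(3))
E
python3 -c "
from h import *
to(491.2,-312.8,300,114.2)"
```

```text
t 2.23 pos [ 491.2 -313.4  404.1] yaw 114.47 tilt [-0.9  0.7] F [ 0.27 -0.09 -0.16] M [-0.   -0.09 -0.02] op 59.9
shift [  0.5   0.3 104.1] turn 0.005
```

>>> apply_moves(deltas=[[60, [0, 0, 52.5], 0], [60, [0, 0, 52.5], 0], [60, [0, 0, 52.5], 0], [60, [0, 0, 40], 0], [60, [0, 0, 12.5], 0]])

```text
t: 2.85
tool_pos: [0.4898, -0.3124, 0.1911]
orientation: [-1.705, -2.631, -0.001]
force: [-0.5, -0.4, 0.9]
opening: 0.06
```

>>> apply_moves(deltas=[[10, [0, 0, 0], 0], [10, [0, 0, 0], 0], [10, [0, 0, 0], 0], [10, [0, 0, 0], 0], [10, [0, 0, 0], 0]], grip_force=50)

```text
t: 3.48
tool_pos: [0.4915, -0.3136, 0.1952]
orientation: [1.708, 2.636, -0.0]
force: [0.5, 0.5, 0.3]
opening: 0.0146
```

```bash
python3 -c "
from h import *
st()
t=viewer.read_camera('top');s=viewer.read_camera('side')
cv2.imwrite('pics/g.png',np.hstack([crop(t,420,210,75,60,5),crop(s,280,310,75,60,5)]))"
```

```text
t 3.48 pos [ 491.5 -313.6  195.2] yaw 114.12 tilt [ 0.6 -0.4] F [0.49 0.46 0.25] M [ 0.01 -0.15 -0.01] op 14.6
```

View pics/g.png

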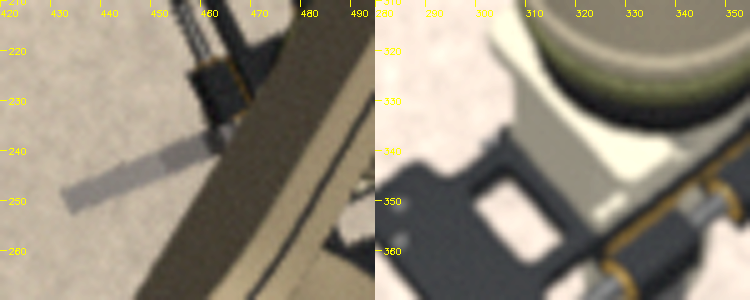

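Gripped: opening is 14.6 mm, and the tip still shows at (434,249.5), so the wedge hasn't shifted. Lifting, turning and carrying it to the shaft's free end.

>>> apply_moves(deltas=[[10, [0, 0, -20], 0], [10, [0, 0, -50], 0], [10, [0, 0, -50], 0], [10, [0, 0, -30], 0]])

```text
t: 4.08
tool_pos: [0.4917, -0.3138, 0.3495]
orientation: [1.706, 2.633, -0.001]
force: [1.2, 0.5, -2.0]
opening: 0.0135
```

>>> apply_moves(deltas=[[10, [0, 0, 0], 0.134], [10, [0, 0, 0], 0.134], [10, [0, 0, 0], 0.134], [10, [0, 0, 0], 0]])

```text
t: 4.58
tool_pos: [0.4913, -0.3135, 0.3459]
orientation: [2.199, 2.243, 0.0]
force: [-0.2, -0.0, -0.6]
opening: 0.0138
```

>>> apply_moves(deltas=[[10, [39.7, 17.3, 0], 0], [10, [39.7, 17.3, 0], 0], [10, [39.7, 17.3, 0], 0], [10, [39.7, 17.3, 0], 0], [10, [39.7, 17.3, 0], 0]])

```text
t: 5.2
tool_pos: [0.5744, -0.1121, 0.3455]
orientation: [2.196, 2.246, 0.0]
force: [0.7, -1.1, -0.4]
opening: 0.014
```

Run:
```python
from h import *
to(574.5,-113.4,300,91)
im=cv2.imread("pics/top0.png");g=cv2.GaussianBlur(im,(3,3),0).astype(float).sum(2)
# shaft edges per column, subpixel by gradient extremum, right of clip / between clip and block
up=[];lo=[];us=[]
for u in list(range(329,341))+list(range(353,363)):
    col=g[188:210,u];d=np.diff(col)
    i=np.argmax(d[2:12])+2;j=np.argmin(d[10:20])+10
    def sub(k,s): a,b,c=s*d[k-1],s*d[k],s*d[k+1];return k+.5+.5*(a-c)/(a-2*b+c)
    us.append(u);up.append(188+sub(i,1));lo.append(188+sub(j,-1))
us=np.array(us);mid=(np.array(up)+lo)/2
print(np.c_[us,up,lo].round(1).tolist());k=np.polyfit(us,mid,1);
a=ray("top",340,np.polyval(k,340),.06);b=ray("top",370,np.polyval(k,370),.06);print(a,b,"yaw",np.degrees(np.arctan2((a-b)[1],(a-b)[0])))
```

```text
t 5.2 pos [ 574.4 -112.1  345.5] yaw 91.3 tilt [ 0.6 -0.2] F [ 0.65 -1.06 -0.43] M [-0.08 -0.11 -0.04] op 14.0
shift [-1.3  0.  45.5] turn 0.005
[[329.0, 191.5, 207.7], [330.0, 191.5, 207.7], [331.0, 191.5, 207.7], [332.0, 191.4, 200.5], [333.0, 191.5, 200.4], [334.0, 191.5, 200.5], [335.0, 191.5, 200.5], [336.0, 196.4, 200.5], [337.0, 196.2, 200.4], [338.0, 196.0, 200.5], [339.0, 196.0, 200.6], [340.0, 196.1, 200.6], [353.0, 196.2, 200.5], [354.0, 196.1, 200.5], [355.0, 196.1, 200.5], [356.0, 195.9, 200.6], [357.0, 195.9, 200.5], [358.0, 188.6, 200.6], [359.0, 189.1, 200.5], [360.0, 196.2, 200.6], [361.0, 196.1, 200.6], [362.0, 196.2, 200.6]]
[0.57398505 0.01110188 0.06      ] [ 0.57690774 -0.06340912  0.06      ] yaw 92.24627418640846
```

Shaft yaw comes out at 91.2–91.4°. Tool yaw is 91.3°. Lowering to about 3 mm above the shaft to check alignment in the pictures.

>>> apply_moves(deltas=[[10, [-1.3, 0, 30], 0], [10, [0, 0, 30], 0], [10, [0, 0, 16.5], 0], [10, [0, 0, 0], 0], [10, [0, 0, 0], 0]])

```text
t: 5.82
tool_pos: [0.5746, -0.115, 0.2697]
orientation: [2.199, 2.242, 0.001]
force: [0.6, 0.8, -0.6]
opening: 0.0138
```

Run:
```python
from h import *
st()
t=viewer.read_camera('top');s=viewer.read_camera('side')
cv2.imwrite('pics/t2.png',t);cv2.imwrite('pics/s2.png',s)
cv2.imwrite('pics/a.png',np.hstack([crop(t,320,180,68,40,7),crop(s,300,200,45,40,7)]))
```

```text
t 5.83 pos [ 574.6 -115.   269.7] yaw 91.11 tilt [ 1.7 -0.5] F [ 0.58  0.81 -0.64] M [-0.08 -0.14 -0.  ] op 13.8
```

View pics/a.png

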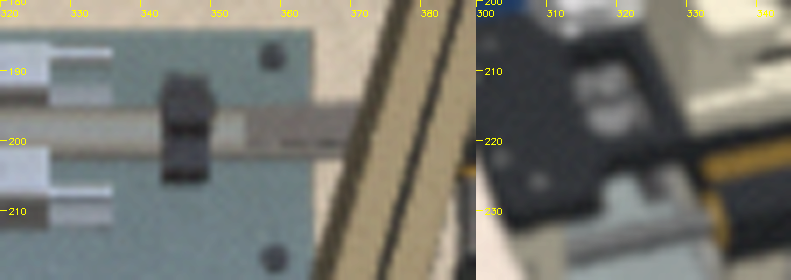

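Run:
```python
from h import *
g=cv2.imread("pics/t2.png").astype(float).sum(2);g0=cv2.imread("pics/top0.png").astype(float).sum(2)
for nm,G in(("now",g),("before",g0)):
    print(nm,"cols 356-362 v190-206",G[190:207,356:362].mean(1).round(0).tolist())
print("row197-199 u348-362",g[197:200,348:363].mean(0).round(0).tolist())
a=np.radians(91.1);ax=np.array([np.cos(a),np.sin(a),0]);ly=np.array([-np.sin(a),np.cos(a),0])
h=np.array([.5746,-.115,.0745])
for dx in(75,90):
    for y in(7,-7):
        z=2+15*(90-dx)/50
        print("wedge",dx,y,proj("top",h+(ax*dx+ly*y+[0,0,z])/1e3).round(2))
S=np.array([.5724,.0066,.06]);a=np.radians(91.2);ax=np.array([np.cos(a),np.sin(a),0]);ly=np.array([-np.sin(a),np.cos(a),0])
for y in(10,-10): print("shaft",y,proj("top",S+(ax*-35+ly*y)/1e3).round(2))
```

```text
now cols 356-362 v190-206 [191.0, 204.0, 203.0, 203.0, 199.0, 189.0, 186.0, 182.0, 184.0, 183.0, 175.0, 188.0, 168.0, 195.0, 207.0, 210.0, 208.0]
before cols 356-362 v190-206 [176.0, 185.0, 186.0, 186.0, 183.0, 173.0, 203.0, 229.0, 232.0, 230.0, 215.0, 186.0, 156.0, 175.0, 190.0, 192.0, 190.0]
row197-199 u348-362 [66.0, 95.0, 202.0, 252.0, 251.0, 254.0, 242.0, 193.0, 185.0, 182.0, 186.0, 185.0, 181.0, 180.0, 181.0]
wedge 75 7 [361.3  199.75]
wedge 75 -7 [361.24 194.13]
wedge 90 7 [355.01 200.07]
wedge 90 -7 [354.96 194.47]
shaft 10 [355.93 202.47]
shaft -10 [355.85 194.58]
```

Prediction and picture agree: the tip is at u≈354.7 against 355 predicted, and the lateral offset from the shaft is under 1 mm. Lowering gently to touch.

>>> apply_moves(deltas=[[10, [0, 0, 0], 0], [10, [0, 0, 0], 0], [10, [0, 0, 0], 0]])

```text
t: 6.3
tool_pos: [0.5741, -0.1147, 0.2684]
orientation: [2.2, 2.242, 0.0]
force: [0.2, -0.1, -0.6]
opening: 0.0136
```

>>> apply_moves(deltas=[[10, [0, 0, 1], 0], [10, [0, 0, 0], 0], [10, [0, 0, 0], 0]])

```text
t: 6.68
tool_pos: [0.5741, -0.1147, 0.2671]
orientation: [-2.2, -2.242, 0.0]
force: [-0.2, 0.2, -0.7]
opening: 0.0139
```

>>> apply_moves(deltas=[[10, [0, 0, 0.7], 0], [10, [0, 0, 0], 0], [10, [0, 0, 0], 0]])

```text
t: 7.05
tool_pos: [0.5741, -0.1147, 0.2665]
orientation: [-2.2, -2.242, -0.0]
force: [-0.1, -0.8, 0.0]
opening: 0.0138
```

>>> apply_moves(deltas=[[10, [0, 0, 0.4], 0], [10, [0, 0, 0], 0], [10, [0, 0, 0], 0]])

```text
t: 7.42
tool_pos: [0.5741, -0.1147, 0.2662]
orientation: [2.2, 2.242, 0.0]
force: [0.4, 0.6, 0.8]
opening: 0.0136
```

>>> apply_moves(deltas=[[10, [0, 0, 0.4], 0], [10, [0, 0, 0], 0], [10, [0, 0, 0], 0]])

```text
t: 7.8
tool_pos: [0.5741, -0.1147, 0.2657]
orientation: [2.2, 2.242, 0.0]
force: [0.9, -0.5, -0.8]
opening: 0.014
```

>>> apply_moves(deltas=[[10, [0, 0, 0.4], 0], [10, [0, 0, 0], 0], [10, [0, 0, 0], 0]])

```text
t: 8.18
tool_pos: [0.5741, -0.1147, 0.2653]
orientation: [2.2, 2.242, 0.0]
force: [-0.1, 0.7, -0.9]
opening: 0.0137
```

>>> apply_moves(deltas=[[10, [0, 0, 0.4], 0], [10, [0, 0, 0], 0], [10, [0, 0, 0], 0]])

```text
t: 8.55
tool_pos: [0.5742, -0.1147, 0.2651]
orientation: [2.2, 2.242, 0.0]
force: [-0.5, -0.8, 1.4]
opening: 0.0137
```

```bash
python3 -c "
from h import *
st()"
```

```text
t 8.55 pos [ 574.2 -114.7  265.1] yaw 91.09 tilt [ 0.3 -0.1] F [-0.49 -0.81  1.37] M [ 0.09 -0.06 -0.01] op 13.7
```

Contact with the shaft is at TCP z≈265.1, as predicted. Now sliding forward.

>>> apply_moves(deltas=[[10, [3, 0, -0.2], 0], [10, [3, 0, 0], 0], [10, [3, 0, 0], 0], [10, [2, 0, 0], 0]])

```text
t: 9.05
tool_pos: [0.5739, -0.1034, 0.2652]
orientation: [2.2, 2.243, 0.0]
force: [-0.4, 0.1, 0.1]
opening: 0.0139
```

>>> apply_moves(deltas=[[10, [2, 0, 0], 0], [10, [2, 0, 0], 0], [10, [2, 0, 0], 0], [10, [0, 0, 0], 0]])

```text
t: 9.55
tool_pos: [0.5738, -0.0977, 0.2652]
orientation: [2.2, 2.242, -0.0]
force: [0.5, -1.1, 0.2]
opening: 0.0137
```

Run:
```python
from h import *
st()
t=viewer.read_camera('top');s=viewer.read_camera('side')
cv2.imwrite('pics/t3.png',t);cv2.imwrite('pics/s3.png',s)
g=t.astype(float).sum(2);g2=cv2.imread("pics/t2.png").astype(float).sum(2)
for G in (g2,g): print("row197-199 u336-362",G[197:200,336:363].mean(0).round(0).tolist(), G[192:194,336:356].mean(0).round(0).tolist())
```

```text
t 9.55 pos [573.8 -97.7 265.2] yaw 91.09 tilt [ 0.2 -0.2] F [ 0.46 -1.09  0.23] M [-0.22 -0.15 -0.04] op 13.7
row197-199 u336-362 [256.0, 256.0, 255.0, 255.0, 259.0, 252.0, 240.0, 114.0, 74.0, 66.0, 72.0, 69.0, 66.0, 95.0, 202.0, 252.0, 251.0, 254.0, 242.0, 193.0, 185.0, 182.0, 186.0, 185.0, 181.0, 180.0, 181.0] [210.0, 204.0, 206.0, 204.0, 204.0, 202.0, 182.0, 128.0, 105.0, 106.0, 110.0, 108.0, 108.0, 127.0, 178.0, 200.0, 207.0, 206.0, 205.0, 201.0]
row197-199 u336-362 [253.0, 251.0, 254.0, 255.0, 254.0, 252.0, 244.0, 138.0, 75.0, 64.0, 62.0, 61.0, 65.0, 96.0, 159.0, 181.0, 183.0, 184.0, 185.0, 184.0, 176.0, 182.0, 182.0, 183.0, 178.0, 140.0, 111.0] [210.0, 208.0, 205.0, 204.0, 205.0, 204.0, 196.0, 114.0, 102.0, 106.0, 108.0, 104.0, 106.0, 134.0, 189.0, 204.0, 198.0, 204.0, 202.0, 198.0]
```

>>> apply_moves(deltas=[[10, [2, 0, 0], 0], [10, [2, 0, 0], 0], [10, [2, 0, 0], 0], [10, [0, 0, 0], 0]])

```text
t: 10.15
tool_pos: [0.5737, -0.0915, 0.2652]
orientation: [-2.2, -2.243, -0.0]
force: [0.8, -1.6, 1.1]
opening: 0.0138
```

>>> apply_moves(deltas=[[10, [2, 0, 0], 0], [10, [2, 0, 0], 0], [10, [2, 0, 0], 0], [10, [0, 0, 0], 0]])

```text
t: 10.65
tool_pos: [0.5736, -0.0854, 0.2652]
orientation: [-2.2, -2.243, -0.0]
force: [-0.1, -2.5, 2.1]
opening: 0.0134
```

Run:
```python
from h import *
st()
t=viewer.read_camera('top');s=viewer.read_camera('side')
cv2.imwrite('pics/t4.png',t);cv2.imwrite('pics/s4.png',s)
for G in (t.astype(float).sum(2),): print("row197-199 u336-362",G[197:200,336:363].mean(0).round(0).tolist(), G[192:194,336:356].mean(0).round(0).tolist())
```

```text
t 10.65 pos [573.6 -85.4 265.2] yaw 91.1 tilt [0.1 0.3] F [-0.12 -2.47  2.12] M [-0.65 -0.12 -0.01] op 13.4
row197-199 u336-362 [254.0, 255.0, 245.0, 140.0, 76.0, 66.0, 69.0, 67.0, 67.0, 81.0, 170.0, 180.0, 180.0, 181.0, 179.0, 179.0, 181.0, 181.0, 172.0, 130.0, 136.0, 227.0, 245.0, 244.0, 245.0, 238.0, 171.0] [210.0, 210.0, 198.0, 144.0, 114.0, 116.0, 108.0, 116.0, 108.0, 122.0, 159.0, 193.0, 204.0, 208.0, 204.0, 201.0, 202.0, 204.0, 200.0, 197.0]
```

Clip's front edge moved from u≈343 to 339 (9.7 mm) while the wedge moved 12.3 mm. So the tip is about 6 mm in under the bridge and the clip is sliding at about 2.5 N. Continuing to the cheeks.

>>> apply_moves(deltas=[[10, [3, 0, 0], 0], [10, [3, 0, 0], 0], [10, [3, 0, 0], 0], [10, [3, 0, 0], 0]])

```text
t: 11.25
tool_pos: [0.5733, -0.0735, 0.2652]
orientation: [2.2, 2.242, 0.0]
force: [0.1, -4.8, 2.9]
opening: 0.0136
```

>>> apply_moves(deltas=[[10, [3, 0, 0], 0], [10, [3, 0, 0], 0], [10, [3, 0, 0], 0], [10, [3, 0, 0], 0]])

```text
t: 11.75
tool_pos: [0.5731, -0.0616, 0.2652]
orientation: [2.2, 2.242, 0.0]
force: [0.3, -6.1, 2.6]
opening: 0.014
```

>>> apply_moves(deltas=[[10, [1.5, 0, 0], 0], [10, [1.5, 0, 0], 0], [10, [1.5, 0, 0], 0], [10, [0, 0, 0], 0]])

```text
t: 12.25
tool_pos: [0.573, -0.0571, 0.2652]
orientation: [2.2, 2.242, 0.0]
force: [0.2, -4.1, 3.1]
opening: 0.0137
```

Run:
```python
from h import *
st()
t=viewer.read_camera('top')
cv2.imwrite('pics/t5.png',t)
for G in (t.astype(float).sum(2),): print("row197-199 u320-352",G[197:200,320:353].mean(0).round(0).tolist())
```

```text
t 12.25 pos [573.  -57.1 265.2] yaw 91.09 tilt [0.2 0.1] F [ 0.15 -4.11  3.15] M [-0.81 -0.16  0.05] op 13.7
row197-199 u320-352 [253.0, 260.0, 256.0, 256.0, 255.0, 254.0, 253.0, 216.0, 105.0, 63.0, 66.0, 65.0, 61.0, 69.0, 133.0, 172.0, 178.0, 176.0, 175.0, 181.0, 196.0, 240.0, 244.0, 245.0, 242.0, 229.0, 113.0, 120.0, 230.0, 246.0, 242.0, 242.0, 229.0]
```

Clip is at the cheeks. Wedging next: about 49 mm remain to the wall.

>>> apply_moves(deltas=[[10, [2, 0, -0.3], 0], [10, [2, 0, 0], 0], [10, [2, 0, 0], 0], [10, [2, 0, 0], 0]])

```text
t: 12.8
tool_pos: [0.5728, -0.0502, 0.2654]
orientation: [2.199, 2.241, -0.003]
force: [-0.7, -13.7, 0.9]
opening: 0.0138
```

>>> apply_moves(deltas=[[10, [2, 0, 0], 0], [10, [2, 0, 0], 0], [10, [2, 0, 0], 0], [10, [2, 0, 0], 0]])

```text
t: 13.3
tool_pos: [0.5728, -0.0417, 0.2653]
orientation: [2.2, 2.241, -0.001]
force: [1.9, -8.0, -0.6]
opening: 0.0139
```

```bash
python3 -c "
from h import *
st()"
```

```text
t 13.3 pos [572.8 -41.7 265.3] yaw 91.06 tilt [ 0.3 -1.2] F [ 1.93 -8.   -0.59] M [-1.59 -0.43 -0.14] op 13.9
```

>>> apply_moves(deltas=[[10, [2, 0, 0], 0], [10, [2, 0, 0], 0], [10, [2, 0, 0], 0], [10, [2, 0, 0], 0]])

```text
t: 13.8
tool_pos: [0.5727, -0.0344, 0.2654]
orientation: [2.199, 2.24, -0.002]
force: [1.4, -12.7, -0.9]
opening: 0.0137
```

>>> apply_moves(deltas=[[10, [2, 0, 0], 0], [10, [2, 0, 0], 0], [10, [2, 0, 0], 0], [10, [2, 0, 0], 0]])

```text
t: 14.3
tool_pos: [0.5723, -0.0248, 0.2652]
orientation: [-2.2, -2.241, -0.001]
force: [-0.5, -0.0, 2.2]
opening: 0.0135
```

Run:
```python
from h import *
st()
t=viewer.read_camera('top');s=viewer.read_camera('side')
cv2.imwrite('pics/t6.png',t);cv2.imwrite('pics/s6.png',s)
cv2.imwrite('pics/b.png',np.hstack([crop(t,300,180,60,40,7),crop(s,290,180,50,40,7)]))
```

```text
t 14.3 pos [572.3 -24.8 265.2] yaw 91.08 tilt [-0.4  1.1] F [-0.47 -0.03  2.22] M [-0.19 -0.13 -0.05] op 13.5
```

View pics/b.png

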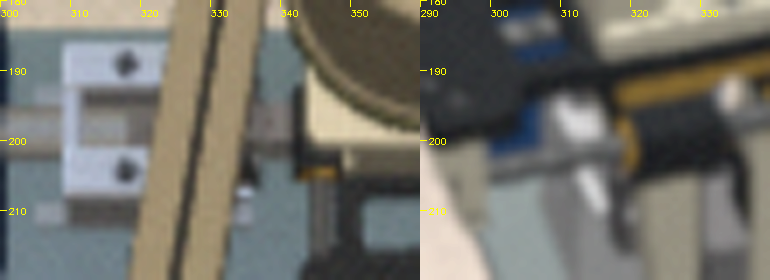

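Force fell to about 0 at handle y≈−25 mm, so the clip sprung free. The tip shows at u≈318 and the wall at u≈311, about 16 mm left.

>>> apply_moves(deltas=[[10, [2, 0, 0], 0], [10, [2, 0, 0], 0], [10, [2, 0, 0], 0], [10, [2, 0, 0], 0], [10, [2, 0, 0], 0]])

```text
t: 15.02
tool_pos: [0.5721, -0.0151, 0.2654]
orientation: [-2.2, -2.242, 0.0]
force: [-2.2, -1.6, 3.5]
opening: 0.0137
```

>>> apply_moves(deltas=[[10, [0.6, 0, 0], 0], [10, [0.6, 0, 0], 0], [10, [0.6, 0, 0], 0], [10, [0, 0, 0], 0]])

```text
t: 15.52
tool_pos: [0.5722, -0.0134, 0.2655]
orientation: [2.2, 2.242, 0.0]
force: [-2.4, -1.2, 3.0]
opening: 0.0142
```

```bash
python3 -c "
from h import *
st()"
```

```text
t 15.53 pos [572.2 -13.4 265.5] yaw 91.09 tilt [0.2 0.1] F [-2.39 -1.21  3.  ] M [-0.01  0.34  0.1 ] op 14.2
```

>>> apply_moves(deltas=[[10, [0.5, 0, 0], 0], [10, [0.5, 0, 0], 0], [10, [0, 0, 0], 0]])

```text
t: 15.9
tool_pos: [0.5722, -0.0124, 0.2655]
orientation: [2.2, 2.242, 0.0]
force: [-2.0, -0.2, 3.1]
opening: 0.0135
```

>>> apply_moves(deltas=[[10, [0.5, 0, 0], 0], [10, [0.5, 0, 0], 0], [10, [0, 0, 0], 0]])

```text
t: 16.27
tool_pos: [0.5721, -0.0114, 0.2655]
orientation: [2.2, 2.242, 0.0]
force: [-2.4, -1.1, 3.3]
opening: 0.0135
```

>>> apply_moves(deltas=[[10, [0.5, 0, 0], 0], [10, [0.5, 0, 0], 0], [10, [0, 0, 0], 0]])

```text
t: 16.65
tool_pos: [0.5721, -0.0103, 0.2655]
orientation: [-2.2, -2.242, -0.0]
force: [-2.1, -0.4, 4.2]
opening: 0.0135
```

>>> apply_moves(deltas=[[10, [0.4, 0, 0], 0], [10, [0.4, 0, 0], 0], [10, [0, 0, 0], 0]])

```text
t: 17.02
tool_pos: [0.5721, -0.0096, 0.2654]
orientation: [-2.2, -2.242, -0.0]
force: [-1.6, -0.6, 4.0]
opening: 0.0136
```

>>> apply_moves(deltas=[[10, [0.4, 0, 0], 0], [10, [0.4, 0, 0], 0], [10, [0, 0, 0], 0]])

```text
t: 17.4
tool_pos: [0.5721, -0.0088, 0.2654]
orientation: [-2.2, -2.242, -0.0]
force: [-1.9, -1.1, 3.6]
opening: 0.0138
```

>>> apply_moves(deltas=[[10, [0.4, 0, 0], 0], [10, [0, 0, 0], 0]])

```text
t: 17.65
tool_pos: [0.5721, -0.0084, 0.2655]
orientation: [2.2, 2.242, 0.0]
force: [-1.9, -0.8, 4.3]
opening: 0.0138
```

>>> apply_moves(deltas=[[10, [0.4, 0, 0], 0], [10, [0, 0, 0], 0]])

```text
t: 17.9
tool_pos: [0.5721, -0.0082, 0.2655]
orientation: [2.2, 2.242, -0.0]
force: [-2.4, -2.2, 4.0]
opening: 0.0138
```

>>> apply_moves(deltas=[[10, [0.3, 0, 0], 0], [10, [0, 0, 0], 0]])

```text
t: 18.15
tool_pos: [0.5721, -0.008, 0.2655]
orientation: [2.2, 2.242, -0.001]
force: [-1.9, -4.8, 4.5]
opening: 0.0134
```

>>> apply_moves(deltas=[[10, [0.2, 0, 0], 0], [10, [0, 0, 0], 0], [10, [0, 0, 0], 0]])

```text
t: 18.52
tool_pos: [0.5721, -0.0079, 0.2655]
orientation: [2.2, 2.242, -0.001]
force: [-2.3, -5.2, 4.0]
opening: 0.0138
```

Wall contact: Fy rose to ≈5 N with motion stopped, at the predicted place. Holding, and checking the clip.

>>> apply_moves(deltas=[[10, [0.1, 0, 0], 0], [10, [0, 0, 0], 0], [10, [0, 0, 0], 0], [10, [0, 0, 0], 0]])

```text
t: 19.02
tool_pos: [0.5721, -0.0079, 0.2655]
orientation: [2.2, 2.242, -0.001]
force: [-3.0, -5.9, 4.7]
opening: 0.0138
```

Run:
```python
from h import *
st()
t=viewer.read_camera('top');s=viewer.read_camera('side')
cv2.imwrite('pics/t7.png',t);cv2.imwrite('pics/s7.png',s)
cv2.imwrite('pics/d.png',np.hstack([crop(t,300,180,50,40,8),crop(s,300,180,50,40,8)]))
```

```text
t 19.02 pos [572.1  -7.9 265.5] yaw 91.07 tilt [ 0.1 -1. ] F [-3.02 -5.86  4.7 ] M [-0.96  0.36  0.09] op 13.8
```

View pics/d.png

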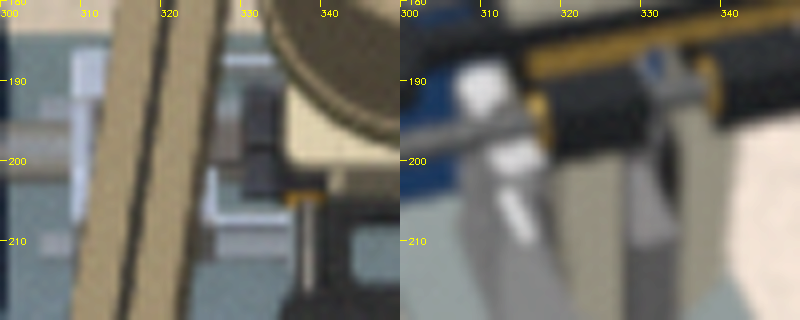

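The clip's fin and legs show dark at u 330–335, v 190.5–204.5. It is upright, centred and raised on the wedge, and about 6 N was held for over 0.5 s. Next I withdraw slowly and watch that the clip isn't dragged along.

>>> apply_moves(deltas=[[10, [-1, 0, 0], 0], [10, [-2, 0, -0.2], 0], [10, [-2, 0, 0], 0], [10, [-2, 0, 0], 0], [10, [-2, 0, 0], 0]])

```text
t: 19.75
tool_pos: [0.5722, -0.0164, 0.2655]
orientation: [-2.2, -2.242, -0.0]
force: [-0.9, 0.5, 2.1]
opening: 0.0138
```

>>> apply_moves(deltas=[[10, [-2, 0, 0], 0], [10, [-2, 0, 0], 0], [10, [-2, 0, 0], 0], [10, [-2, 0, 0], 0], [10, [-2, 0, 0], 0]])

```text
t: 20.38
tool_pos: [0.5724, -0.0266, 0.2656]
orientation: [-2.2, -2.242, 0.0]
force: [-2.1, 0.6, 3.1]
opening: 0.0138
```

Run:
```python
from h import *
st()
t=viewer.read_camera('top');s=viewer.read_camera('side')
cv2.imwrite('pics/t8.png',t);cv2.imwrite('pics/s8.png',s)
for nm in("t7","t8"):
    g=cv2.imread(f"pics/{nm}.png").astype(float).sum(2)
    print(nm,[int(x) for x in g[191:195,322:352].mean(0)],[int(x) for x in g[201:204,322:352].mean(0)])
```

```text
t 20.38 pos [572.4 -26.6 265.6] yaw 91.09 tilt [-0.1  0. ] F [-2.15  0.55  3.09] M [0.21 0.19 0.08] op 13.8
t7 [243, 244, 231, 144, 111, 199, 225, 220, 141, 107, 105, 106, 93, 161, 323, 304, 247, 195, 168, 150, 143, 142, 136, 133, 121, 116, 113, 112, 107, 106] [240, 217, 117, 155, 290, 186, 163, 157, 129, 113, 116, 107, 80, 68, 76, 89, 94, 90, 100, 203, 212, 153, 139, 141, 141, 138, 143, 138, 136, 142]
t8 [201, 212, 236, 244, 245, 242, 233, 140, 99, 212, 241, 241, 242, 232, 166, 140, 192, 200, 199, 201, 173, 120, 188, 327, 304, 242, 204, 165, 146, 150] [237, 243, 243, 244, 240, 197, 91, 162, 235, 241, 242, 244, 212, 119, 114, 123, 144, 151, 147, 145, 106, 62, 68, 79, 92, 92, 90, 117, 262, 197]
```

Run:
```python
from h import *
t=cv2.imread('pics/t8.png');s=cv2.imread('pics/s8.png')
cv2.imwrite('pics/e.png',np.hstack([crop(t,305,178,50,40,8),crop(s,300,180,50,40,8)]))
```

```text
(no output)
```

View pics/e.png

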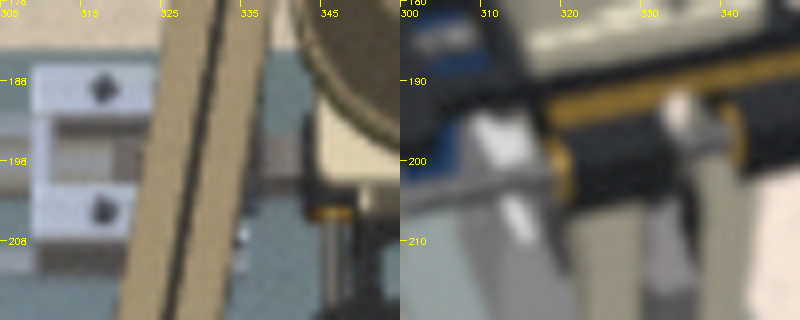

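Picture: the clip's rear leg edge still shows at (335,204) beside the arm, as before the withdrawal, so it isn't being dragged. Continuing out.

>>> apply_moves(deltas=[[10, [-2.5, 0, -0.1], 0], [10, [-2.5, 0, 0], 0], [10, [-2.5, 0, 0], 0], [10, [-2.5, 0, 0], 0], [10, [-2.5, 0, 0], 0]])

```text
t: 21.1
tool_pos: [0.5727, -0.0391, 0.2657]
orientation: [2.2, 2.242, 0.0]
force: [-1.9, 0.7, 2.3]
opening: 0.0132
```

>>> apply_moves(deltas=[[10, [-2.5, 0, 0], 0], [10, [-2.5, 0, 0], 0], [10, [-2.5, 0, 0], 0], [10, [-2.5, 0, 0], 0], [10, [-2.5, 0, 0], 0]])

```text
t: 21.72
tool_pos: [0.5729, -0.0516, 0.2657]
orientation: [-2.2, -2.242, 0.0]
force: [-1.4, 1.5, 1.9]
opening: 0.0139
```

Run:
```python
from h import *
st()
t=viewer.read_camera('top')
cv2.imwrite('pics/t9.png',t)
for nm in("t8","t9"):
    g=cv2.imread(f"pics/{nm}.png").astype(float).sum(2)
    for v in(191,194,198,202,204,206):print(nm,v,[int(x) for x in g[v,322:348]])
```

```text
t 21.73 pos [572.9 -51.6 265.7] yaw 91.09 tilt [-0.1  0.1] F [-1.41  1.45  1.86] M [0.26 0.21 0.06] op 13.9
t8 191 [314, 309, 243, 245, 244, 244, 240, 182, 84, 180, 238, 241, 240, 242, 202, 146, 192, 199, 200, 206, 198, 190, 196, 311, 206, 110]
t8 194 [132, 167, 239, 247, 248, 240, 229, 109, 113, 225, 243, 241, 240, 228, 143, 129, 185, 202, 200, 201, 147, 77, 182, 334, 353, 350]
t8 198 [170, 226, 245, 242, 246, 234, 150, 87, 217, 242, 244, 246, 234, 176, 96, 120, 166, 194, 199, 204, 149, 73, 154, 314, 355, 361]
t8 202 [241, 247, 244, 245, 237, 188, 87, 170, 237, 244, 241, 243, 215, 116, 105, 113, 132, 147, 142, 138, 103, 64, 63, 76, 79, 76]
t8 204 [242, 244, 241, 244, 236, 155, 89, 220, 244, 246, 241, 238, 176, 114, 114, 162, 203, 198, 203, 194, 146, 65, 80, 125, 173, 142]
t8 206 [244, 242, 241, 245, 231, 108, 106, 226, 240, 239, 241, 231, 182, 249, 215, 204, 209, 208, 201, 206, 202, 186, 179, 150, 174, 122]
t9 191 [315, 318, 307, 318, 313, 224, 202, 201, 150, 118, 118, 122, 122, 112, 113, 144, 166, 229, 244, 241, 246, 231, 126, 106, 231, 245]
t9 194 [136, 128, 134, 135, 154, 244, 255, 246, 145, 123, 101, 104, 104, 101, 104, 138, 220, 239, 241, 242, 240, 195, 89, 180, 238, 241]
t9 198 [260, 258, 263, 261, 257, 253, 254, 183, 129, 69, 64, 66, 56, 60, 86, 225, 248, 249, 240, 237, 221, 95, 143, 237, 246, 246]
t9 202 [327, 321, 321, 324, 323, 189, 169, 156, 109, 108, 118, 118, 111, 115, 164, 238, 244, 243, 245, 233, 108, 117, 232, 245, 245, 244]
t9 204 [328, 327, 322, 321, 330, 221, 198, 199, 163, 109, 99, 106, 103, 115, 226, 246, 245, 245, 235, 197, 87, 176, 242, 241, 238, 241]
t9 206 [322, 318, 318, 323, 324, 267, 253, 249, 251, 246, 246, 245, 239, 191, 231, 244, 241, 243, 230, 131, 108, 231, 244, 244, 249, 240]
```

Clip still at u 330–336.5. Drawing the wedge fully out.

>>> apply_moves(deltas=[[10, [-2.5, 0, 0], 0], [10, [-2.5, 0, 0], 0], [10, [-2.5, 0, 0], 0], [10, [-2.5, 0, 0], 0], [10, [-2.5, 0, 0], 0]])

```text
t: 22.4
tool_pos: [0.5731, -0.0641, 0.2658]
orientation: [2.2, 2.242, 0.0]
force: [-0.7, 1.2, 1.5]
opening: 0.0141
```

>>> apply_moves(deltas=[[10, [-2.5, 0, 0], 0], [10, [-2.5, 0, 0], 0], [10, [-3, 0, 0], 0], [10, [-3, 0, 0], 0], [10, [-3, 0, 0], 0]])

```text
t: 23.02
tool_pos: [0.5733, -0.0782, 0.2655]
orientation: [-2.2, -2.242, 0.0]
force: [0.3, 0.8, -0.6]
opening: 0.014
```

>>> apply_moves(deltas=[[10, [-8, 0, 0], 0], [10, [-15, 0, -2], 0], [10, [-20, 0, -10], 0], [10, [-20, 0, -10], 0], [10, [-20, 0, 0], 0]])

```text
t: 23.65
tool_pos: [0.5755, -0.1629, 0.2897]
orientation: [2.199, 2.24, 0.002]
force: [-0.4, -0.9, 0.0]
opening: 0.0135
```

Run:
```python
from h import *
st()
t=viewer.read_camera('top');s=viewer.read_camera('side')
cv2.imwrite('pics/t10.png',t);cv2.imwrite('pics/s10.png',s)
cv2.imwrite('pics/f.png',np.hstack([crop(t,305,178,50,40,8),crop(s,295,180,50,40,8)]))
```

```text
t 23.65 pos [ 575.5 -162.9  289.7] yaw 91.05 tilt [ 2.9 -1.2] F [-0.35 -0.87  0.  ] M [-0.01 -0.14  0.  ] op 13.5
```

View pics/f.png

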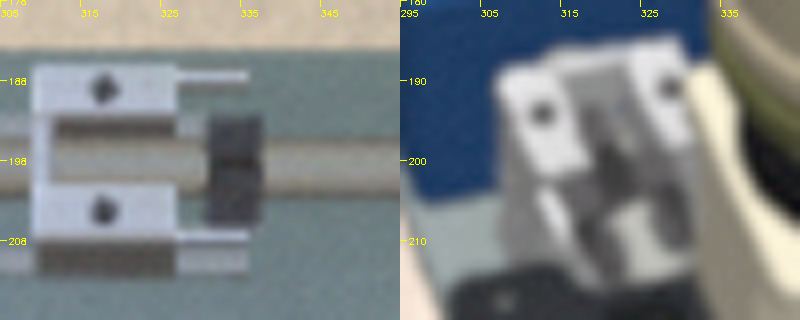

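The clip is perched upright on the shaft at u 331–338, v 192–206, shifted slightly toward −x. Now laying the wedge down.

>>> apply_moves(deltas=[[10, [-28.5, -25.5, 0], 0], [10, [-28.5, -25.5, 0], 0], [10, [-28.5, -25.5, 0], 0], [10, [0, 0, 40], 0], [10, [0, 0, 40], 0]])

```text
t: 24.38
tool_pos: [0.4999, -0.2484, 0.2072]
orientation: [2.201, 2.24, 0.001]
force: [0.9, -0.2, -1.5]
opening: 0.0138
```

>>> apply_moves(deltas=[[10, [0, 0, 5], 0], [10, [0, 0, 0], 0], [10, [0, 0, 0], 0], [10, [0, 0, 0], 0]])

```text
t: 24.88
tool_pos: [0.5009, -0.2482, 0.2045]
orientation: [2.198, 2.241, 0.001]
force: [0.7, -0.2, -1.0]
opening: 0.0138
```

```bash
python3 -c "
from h import *
st()"
```

```text
t 24.88 pos [ 500.9 -248.2  204.5] yaw 91.1 tilt [ 2.4 -1.5] F [ 0.67 -0.2  -1.04] M [-0.11 -0.14  0.01] op 13.8
```

>>> apply_moves(deltas=[[10, [0, 0, 5], 0], [10, [0, 0, 3], 0], [10, [0, 0, 0], 0], [10, [0, 0, 0], 0]])

```text
t: 25.38
tool_pos: [0.5003, -0.2479, 0.1952]
orientation: [2.2, 2.242, 0.0]
force: [-0.8, 2.2, 4.7]
opening: 0.0137
```

>>> apply_moves(deltas=[[10, [0, 0, 0.7], 0], [10, [0, 0, 0], 0], [10, [0, 0, 0.3], 0], [10, [0, 0, 0], 0]])

```text
t: 25.88
tool_pos: [0.5005, -0.248, 0.1951]
orientation: [2.199, 2.242, 0.001]
force: [-4.0, 2.1, 13.0]
opening: 0.0136
```

>>> apply_moves(deltas=[[10, [0, 0, -1], 0], [10, [0, 0, 0], 0], [40, [0, 0, 0], 0], [40, [0, 0, 0], 0], [40, [0, 0, 0], 0]])

```text
t: 26.5
tool_pos: [0.4999, -0.2477, 0.1943]
orientation: [-2.2, -2.242, 0.0]
force: [-0.5, -1.0, 0.7]
opening: 0.0376
```

>>> apply_moves(deltas=[[40, [0, 0, -20], 0], [40, [0, 0, -50], 0], [40, [0, 0, -50], 0], [40, [0, 0, -30], 0], [40, [0, 0, 0], 0]])

```text
t: 27.12
tool_pos: [0.5011, -0.2484, 0.3498]
orientation: [2.195, 2.237, 0.003]
force: [0.5, 0.5, -0.7]
opening: 0.0402
```

Run:
```python
from h import *
st()
t=viewer.read_camera('top');s=viewer.read_camera('side')
cv2.imwrite('pics/t11.png',t);cv2.imwrite('pics/s11.png',s)
C=np.zeros((600,800,3),np.uint8)
a=crop(t,315,183,34,30,12);b=crop(s,300,182,33,40,11)
C[:a.shape[0],:a.shape[1]]=a;C[:b.shape[0],410:410+b.shape[1]]=b
c=crop(t,400,180,90,70,3);C[370:370+c.shape[0],:c.shape[1]]=c
cv2.imwrite('pics/k.png',C)
```

```text
t 27.12 pos [ 501.1 -248.4  349.8] yaw 91.09 tilt [ 6.6 -4.1] F [ 0.48  0.51 -0.68] M [-0.04 -0.11 -0.01] op 40.2
```

View pics/k.png

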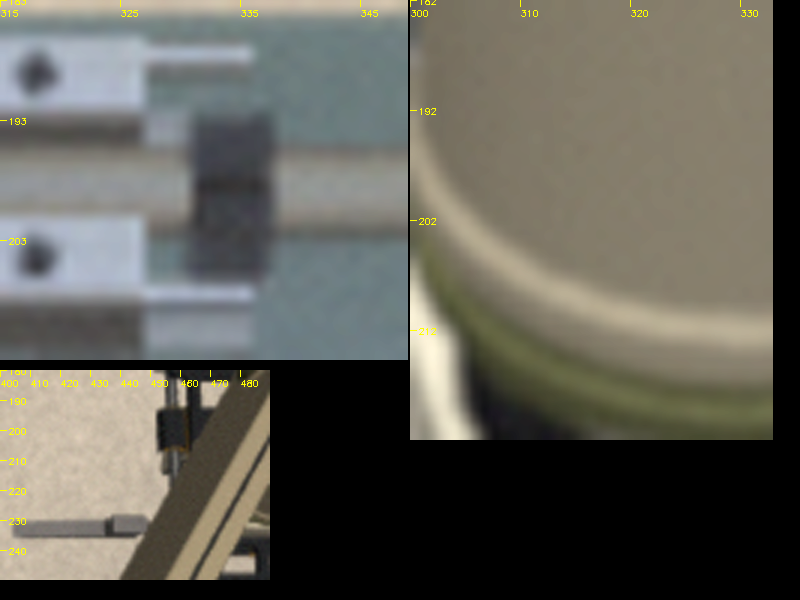

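Wedge lies flat on the bench (top view 403–450, 233). The clip appears shifted toward −x, maybe leaning on the rail. I'll move the arm aside and fit the clip's pose from both views against the starting pictures.

>>> apply_moves(deltas=[[60, [50, -13, -6], 0], [60, [50, -13, -6], 0], [60, [50, -13, -6], 0], [60, [50, -13, -6], 0]])

```text
t: 27.72
tool_pos: [0.4431, -0.0474, 0.367]
orientation: [-2.199, -2.24, 0.002]
force: [0.2, -0.1, -0.1]
opening: 0.06
```

>>> apply_moves(deltas=[[60, [50, -13, -6], 0], [60, [50, -13, -6], 0], [60, [50, -13, -6], 0], [60, [50, -13, 0], 0], [60, [0, 0, 0], 0]])

```text
t: 28.35
tool_pos: [0.387, 0.1526, 0.3851]
orientation: [-2.193, -2.247, 0.003]
force: [-0.3, -1.3, 0.3]
opening: 0.0602
```

```bash
cat > clip.py <<'E'
from h import *
from scipy.optimize import minimize
st()
import os
if not os.path.exists('pics/s12.png'):
    for n in("top","side"): cv2.imwrite(f'pics/{n[0]}12.png',viewer.read_camera(n))
box=dict(top=(326,184,16,28),side=(306,184,32,40))
bx=lambda x0,x1,y0,y1,z0,z1:np.array([(x,y,z) for x in(x0,x1) for y in(y0,y1) for z in(z0,z1)])/1e3
PARTS=[bx(-8,8,-5,5,-12,12),bx(-8,8,-17,17,-16,-12),bx(-8,8,14,18,-41,-12),bx(-8,8,-18,-14,-41,-12)]
a=np.radians(91.2);ax=np.array([np.cos(a),np.sin(a),0]);ly=np.array([-np.sin(a),np.cos(a),0]);S=np.array([.5724,.0066,.070]);UP=np.array([0,0,1.])
M=np.c_[ax,ly,UP]
def ren(n,p):   # p: x,y,z mm of fin centre in shaft frame, roll deg
    R=Ro.from_euler("x",p[3],degrees=True).as_matrix();u0,v0,w,h=box[n];K=8
    big=np.zeros((h*K,w*K),np.uint8)
    for P in PARTS:
        q=np.array([proj(n,S+M@(R@k+np.array(p[:3])/1e3)) for k in P]);q=(q-[u0,v0]+.5)*K
        cv2.fillConvexPoly(big,cv2.convexHull(q.round().astype(np.int32)),255)
    return cv2.GaussianBlur(cv2.resize(big,(w,h),interpolation=cv2.INTER_AREA)/255.,(3,3),0)
def mask(n,f):
    u0,v0,w,h=box[n];A=cv2.imread(f).astype(float)[v0:v0+h,u0:u0+w].sum(2)
    return A
if __name__=="__main__":
    m={}
    A=mask("top","pics/t12.png");m["top"]=np.clip((185-A)/60,0,1)
    u0,v0,w,h=box["side"];B0=cv2.imread("pics/side0.png").astype(float)[v0:v0+h,u0:u0+w].sum(2);B=mask("side","pics/s12.png")
    m["side"]=np.clip((B0-B-30)/60,0,1)
    wt=np.ones_like(B); 
    f=lambda p:((ren("top",p)-m["top"])**2).sum()+.5*((ren("side",p)-m["side"])**2).sum()
    best=[]
    for y0 in(0,8,15):
        for r0 in(0,-15,15):
            s0=np.array([22,y0,36,r0.__float__()])
            r=minimize(f,s0,method="Nelder-Mead",options=dict(initial_simplex=s0+np.vstack([np.zeros(4),np.diag([4,4,-4,8])]),maxiter=160,xatol=.1,fatol=.05))
            best.append((r.fun,*r.x.round(1)))
    best.sort();print(*best[:4],sep="\n")
    t=cv2.imread("pics/t12.png");s=cv2.imread("pics/s12.png")
    C=np.zeros((600,800,3),np.uint8)
    def ov(n,im,p,u0,v0,w,h,k):
        o=crop(im,u0,v0,w,h,k)
        if p is not None:
            R=Ro.from_euler("x",p[3],degrees=True).as_matrix()
            for P in PARTS:
                q=np.array([proj(n,S+M@(R@kk+np.array(p[:3])/1e3)) for kk in P]);q=((q-[u0,v0]+.5)*k).round().astype(np.int32)
                cv2.polylines(o,[cv2.convexHull(q)],True,(0,255,0),1)
        return o
    p=best[0][1:]
    for i,(n,im,pp,a_) in enumerate([("top",t,None,(320,184,26,28,10)),("top",t,p,(320,184,26,28,10)),("side",s,None,(304,184,30,40,8)),("side",s,p,(304,184,30,40,8))]):
        o=ov(n,im,pp,*a_);x=(i%2)*270;y=0 if i<2 else 280
        C[y:y+o.shape[0],x:x+o.shape[1]]=o[:600-y]
    for i,k in enumerate(("top","side")):
        o=cv2.resize((m[k]*255).astype(np.uint8),None,fx=7,fy=7);C[i*290:i*290+o.shape[0],545:545+o.shape[1]]=o[...,None]
    cv2.imwrite("pics/m.png",C)
E
python3 clip.py
```

```text
t 28.35 pos [387.  152.6 385.1] yaw 91.4 tilt [-3. -0.] F [-0.26 -1.28  0.34] M [-0.06 -0.07 -0.05] op 60.2
(np.float64(35.5677535683391), np.float64(20.9), np.float64(10.4), np.float64(29.1), np.float64(-15.3))
(np.float64(35.698020112456746), np.float64(20.6), np.float64(10.9), np.float64(29.7), np.float64(-15.4))
(np.float64(35.76387825595925), np.float64(20.7), np.float64(10.8), np.float64(29.6), np.float64(-15.7))
(np.float64(35.863474805363325), np.float64(21.0), np.float64(10.8), np.float64(30.3), np.float64(-15.9))
```

View pics/m.png

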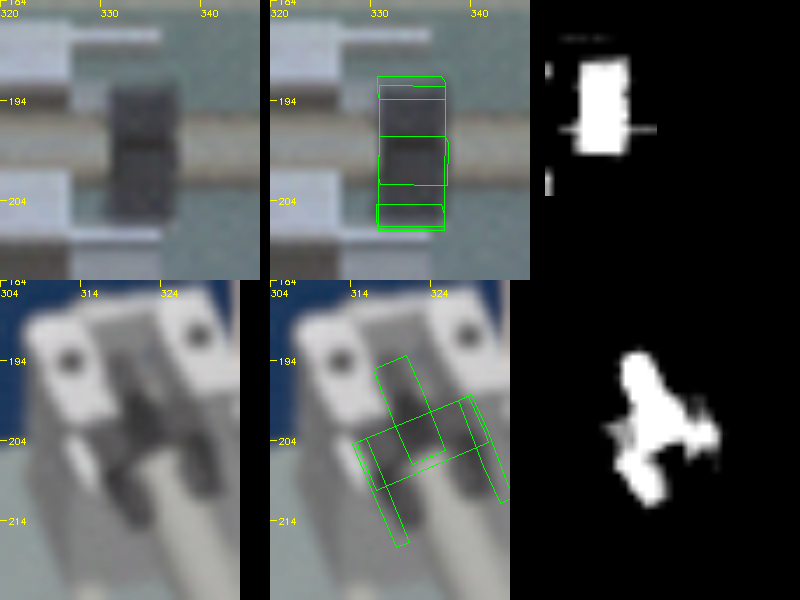

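The fit puts the clip's fin at (21, 10.5, 29.5) mm in the shaft frame, leaning about 15° with the bridge end on the +y rail (computed 10–11.6 mm high, rail 10), which is consistent. Raised 10 mm, so it is free to grasp. I'll centre the jaws slightly to −y so that closing stands it up.

>>> apply_moves(deltas=[[60, [-25.9, 34.8, 0], 0], [60, [-25.9, 34.8, 0], 0], [60, [-25.9, 34.8, 0], 0], [60, [-25.9, 34.8, 0], 0], [60, [-25.9, 34.8, 0], 0]])

```text
t: 29.08
tool_pos: [0.5659, 0.0206, 0.3856]
orientation: [-2.203, -2.238, 0.002]
force: [-0.3, -0.4, 0.9]
opening: 0.0601
```

>>> apply_moves(deltas=[[60, [0, 0, 30], 0], [60, [0, 0, 25], 0], [60, [0, 0, 0], 0], [60, [0, 0, 0], 0]])

```text
t: 29.58
tool_pos: [0.5651, 0.0228, 0.3323]
orientation: [2.202, 2.241, 0.0]
force: [-0.7, -0.2, -0.1]
opening: 0.0597
```

```bash
python3 -c "
from h import *
to(564,27.4,282,91.2)"
```

```text
t 29.57 pos [565.1  22.8 332.3] yaw 91.01 tilt [ 0.2 -0.1] F [-0.74 -0.19 -0.07] M [-0.01 -0.08 -0.04] op 59.7
shift [ 4.6 -1.  50.3] turn -0.003
```

>>> apply_moves(deltas=[[60, [4.6, -1, 20], 0], [60, [0, 0, 20], 0], [60, [0, 0, 8], 0], [60, [0, 0, 2], 0], [60, [0, 0, 0], 0]])

```text
t: 30.2
tool_pos: [0.564, 0.0286, 0.2819]
orientation: [2.2, 2.243, 0.0]
force: [1.3, -0.6, 1.2]
opening: 0.0602
```

>>> apply_moves(deltas=[[34, [0, 0, 0], 0], [30, [0, 0, 0], 0], [30, [0, 0, 0], 0]], grip_force=10)

```text
t: 30.58
tool_pos: [0.564, 0.0285, 0.2821]
orientation: [2.2, 2.242, 0.001]
force: [-0.9, 0.0, -0.9]
opening: 0.0344
```

```bash
python3 -c "
from h import *
to(564,27.4,282,91.2)"
```

```text
t 30.57 pos [564.   28.5 282.1] yaw 91.09 tilt [ 0.6 -0. ] F [-0.88  0.05 -0.9 ] M [-0.08 -0.06 -0.01] op 34.4
shift [-1.1  0.   0.1] turn -0.002
```

Position is good with no contact. Closing in stages.

>>> apply_moves(deltas=[[20, [0, 0, 0], 0], [14, [0, 0, 0], 0], [6, [0, 0, 0], 0], [6, [0, 0, 0], 0], [6, [0, 0, 0], 0]], grip_force=15)

```text
t: 31.2
tool_pos: [0.5652, 0.0285, 0.2832]
orientation: [2.198, 2.24, 0.005]
force: [5.7, 1.3, 0.9]
opening: 0.0264
```

>>> apply_moves(deltas=[[6, [0, 0, 0], 0], [6, [0, 0, 0], 0]], grip_force=30)

```text
t: 31.45
tool_pos: [0.5658, 0.0285, 0.2845]
orientation: [2.196, 2.238, 0.008]
force: [6.5, -0.8, 9.2]
opening: 0.0097
```

```bash
python3 -c "
from h import *
st()
cv2.imwrite('pics/t13.png',viewer.read_camera('top'));cv2.imwrite('pics/s13.png',viewer.read_camera('side'))"
```

```text
t 31.45 pos [565.8  28.5 284.5] yaw 91.09 tilt [ 7.6 -0.1] F [ 6.49 -0.81  9.18] M [-0.   -1.51  0.01] op 9.7
```

Opening is 9.7 mm, so the fin (10 mm) is held. Lifting carefully.

>>> apply_moves(deltas=[[6, [0, 0, -2], 0], [6, [0, 0, -2], 0], [6, [0, 0, -3], 0], [6, [0, 0, -3], 0]], grip_force=40)

```text
t: 32.05
tool_pos: [0.5642, 0.0285, 0.2918]
orientation: [2.2, 2.242, 0.002]
force: [5.1, 0.2, -1.6]
opening: 0.01
```

>>> apply_moves(deltas=[[6, [0, 0, -5], 0], [6, [0, 0, -8], 0], [6, [0, 0, -12], 0], [6, [0, 0, -12], 0]])

```text
t: 32.55
tool_pos: [0.5637, 0.0285, 0.3295]
orientation: [-2.2, -2.242, 0.001]
force: [-0.8, -0.0, 0.0]
opening: 0.0099
```

```bash
python3 -c "
from h import *
st()"
```

```text
t 32.55 pos [563.7  28.5 329.5] yaw 91.09 tilt [-0.5 -0. ] F [-0.78 -0.05  0.04] M [-0.06 -0.1   0.09] op 9.9
```

>>> apply_moves(deltas=[[6, [0, 0, -30], 0], [6, [0, 0, -30], 0], [6, [0, 0, -30], 0]])

```text
t: 32.92
tool_pos: [0.5636, 0.0285, 0.4204]
orientation: [2.2, 2.242, 0.0]
force: [0.6, -0.5, -0.3]
opening: 0.0099
```

>>> apply_moves(deltas=[[6, [45.6, -10.6, 0], 0], [6, [45.6, -10.6, 0], 0], [6, [45.6, -10.6, 0], 0]])

```text
t: 33.3
tool_pos: [0.5289, 0.1658, 0.4197]
orientation: [2.201, 2.242, 0.001]
force: [0.9, -0.2, -0.8]
opening: 0.0096
```

>>> apply_moves(deltas=[[6, [45.6, -10.6, 0], 0], [6, [45.6, -10.6, 0], 0], [6, [45.6, -10.6, 0], 0], [6, [0, 0, 0], 0], [6, [0, 0, 0], 0]])

```text
t: 33.92
tool_pos: [0.495, 0.3007, 0.4191]
orientation: [2.199, 2.243, -0.0]
force: [-0.4, -1.1, -1.1]
opening: 0.0098
```

Run:
```python
from h import *
to(495,301,225,91.1)
for n in("top","side"): cv2.imwrite(f'pics/{n[0]}14.png',viewer.read_camera(n))
```

```text
t 33.92 pos [495.  300.7 419.1] yaw 91.13 tilt [ 0.2 -0.4] F [-0.37 -1.06 -1.05] M [-0.01 -0.11 -0.02] op 9.8
shift [ 4.000e-01 -1.000e-01  1.941e+02] turn 0.0
```

>>> apply_moves(deltas=[[6, [0, 0, 50], 0], [6, [0, 0, 50], 0], [6, [0, 0, 50], 0], [6, [0, 0, 25], 0], [6, [0, 0, 0], 0]])

```text
t: 34.65
tool_pos: [0.4944, 0.2992, 0.2412]
orientation: [-2.201, -2.239, 0.008]
force: [-0.5, 0.2, -0.8]
opening: 0.0099
```

>>> apply_moves(deltas=[[6, [0, 0, 5], 0], [6, [0, 0, 4], 0], [6, [0, 0, 3], 0], [6, [0, 0, 0], 0], [6, [0, 0, 0], 0]])

```text
t: 35.28
tool_pos: [0.4951, 0.301, 0.232]
orientation: [2.2, 2.243, 0.0]
force: [0.8, -0.1, -0.2]
opening: 0.0095
```

>>> apply_moves(deltas=[[6, [0, 0, 2], 0], [6, [0, 0, 2], 0], [6, [0, 0, 0], 0]])

```text
t: 35.65
tool_pos: [0.4949, 0.3008, 0.2274]
orientation: [-2.2, -2.242, 0.001]
force: [-0.0, 0.1, -0.5]
opening: 0.0096
```

>>> apply_moves(deltas=[[6, [0, 0, 1.5], 0], [6, [0, 0, 1.5], 0], [6, [0, 0, 0], 0]])

```text
t: 36.02
tool_pos: [0.495, 0.3008, 0.2245]
orientation: [-2.2, -2.242, 0.0]
force: [-0.0, 0.4, -0.8]
opening: 0.0099
```

>>> apply_moves(deltas=[[6, [0, 0, 1], 0], [6, [0, 0, 1], 0], [6, [0, 0, 0], 0]])

```text
t: 36.4
tool_pos: [0.495, 0.3008, 0.2226]
orientation: [-2.2, -2.242, 0.0]
force: [-0.3, -0.1, 0.0]
opening: 0.0099
```

```bash
python3 -c "
from h import *
st()
for n in('top','side'): cv2.imwrite(f'pics/{n[0]}15.png',viewer.read_camera(n))"
```

```text
t 36.4 pos [495.  300.8 222.6] yaw 91.09 tilt [-0.2 -0.1] F [-0.27 -0.07  0.02] M [-0.06 -0.11 -0.02] op 9.9
```

>>> apply_moves(deltas=[[6, [0, 0, 1], 0], [6, [0, 0, 0], 0]])

```text
t: 36.75
tool_pos: [0.495, 0.3008, 0.2216]
orientation: [-2.2, -2.242, 0.0]
force: [0.2, -0.3, -0.4]
opening: 0.0096
```

>>> apply_moves(deltas=[[6, [0, 0, 0.8], 0], [6, [0, 0, 0], 0]])

```text
t: 37.0
tool_pos: [0.4951, 0.3009, 0.2209]
orientation: [2.2, 2.242, -0.0]
force: [-0.0, 0.2, -0.5]
opening: 0.01
```

>>> apply_moves(deltas=[[6, [0, 0, 0.8], 0], [6, [0, 0, 0], 0], [6, [0, 0, 0], 0]])

```text
t: 37.38
tool_pos: [0.4953, 0.3009, 0.2206]
orientation: [2.2, 2.242, 0.001]
force: [-1.6, -0.5, 5.8]
opening: 0.0095
```

Touched the tray floor (5.8 N, as computed). Releasing and leaving.

>>> apply_moves(deltas=[[6, [0, 0, -0.6], 0], [16, [0, 0, 0], 0], [30, [0, 0, 0], 0], [35, [0, 0, 0], 0], [35, [0, 0, 0], 0]], grip_force=10)

```text
t: 38.0
tool_pos: [0.495, 0.3009, 0.2206]
orientation: [-2.2, -2.242, 0.0]
force: [-0.6, 0.2, 0.4]
opening: 0.0344
```

>>> apply_moves(deltas=[[35, [0, 0, -15], 0], [35, [0, 0, -40], 0], [35, [0, 0, -50], 0], [35, [0, 0, -50], 0], [35, [0, 0, 0], 0]])

```text
t: 38.62
tool_pos: [0.4964, 0.3015, 0.383]
orientation: [2.198, 2.24, 0.016]
force: [-0.6, 0.0, -0.6]
opening: 0.0345
```

>>> apply_moves(deltas=[[35, [-40, -40, 0], 0], [35, [-40, -40, 0], 0], [35, [-40, -20, 0], 0], [35, [0, 0, 0], 0], [35, [0, 0, 0], 0]])

```text
t: 39.25
tool_pos: [0.3975, 0.1791, 0.376]
orientation: [2.201, 2.242, 0.001]
force: [0.6, 0.7, 0.2]
opening: 0.0349
```

Run:
```python
from h import *
st()
t=viewer.read_camera('top');s=viewer.read_camera('side')
C=np.zeros((600,800,3),np.uint8)
def put(o,x,y): C[y:y+o.shape[0],x:x+o.shape[1]]=o
put(crop(t,190,190,66,74,4),0,0);put(crop(s,236,130,72,55,5),270,0)
put(cv2.resize(t,(400,250)),0,320);put(cv2.resize(s,(400,250)),400,320)
cv2.imwrite('pics/z.png',C);cv2.imwrite('pics/t16.png',t)
```

```text
t 39.25 pos [397.5 179.1 376. ] yaw 91.05 tilt [0.7 0.6] F [0.55 0.71 0.22] M [-0.05 -0.07 -0.08] op 34.9
```

View pics/z.png

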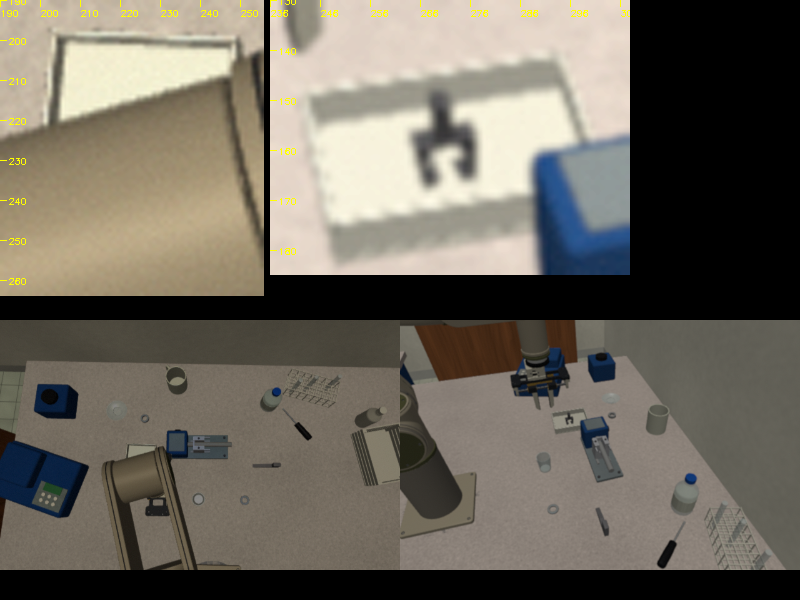

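The clip stands in the middle of the tray (side view 264,160). The wedge lies flat on the bench, the other objects are in place, and the robot is clear of everything. Handing in.

```bash
python3 -c "
from plant import order
print(order.close_job())"
```

```text
the job is handed in; nothing more can be done
None
```

The clip is off the shaft and in the white tray, the wedge is lying flat on the bench, and the job is handed in at about 39 s. No verdict is reported, so I can't confirm a pass.

**What I did:**
- **Wedging:** I slid the wedge along the shaft and under the clip's bridge, with a peak push of about 14 N. The clip sprang free, and I pressed the tip on the back wall at about 5–6 N for over half a second.
- **Wedge out:** I drew the wedge out slowly; the clip stayed in place on the shaft. I then laid the wedge on the bench, pressing down with up to 13 N there.
- **Clip:** It had leaned about 15° onto one rail. I took it by its fin (opening 9.9 mm against a 10 mm fin) and set it on the tray floor with a light touch of about 6 N.

**Last checks:** In the final picture the clip stands upright mid-tray and the wedge lies flat, far from the tray. The bystanders look to be where they started, and the robot touches nothing.

**Not seen directly:**
- **Clip height at the wall:** I inferred that the clip was raised while the tip pressed. The push force dropped to zero when it sprang free, and the top view showed it centred on the wedge.
- **Grasp height:** When I closed the fingers, the clip was raised about 10 mm by my camera fit, only about 2 mm above the 8 mm limit.
- **Grasp force:** Closing on the leaning fin pushed the arm with about 9 N for a moment.

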